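# Sort reagents, control vials and a sample tube into the analyser's trays

## Robot

A 6-joint arm with a two-finger parallel gripper is mounted at the origin on the work surface. World frame = base frame: x ahead of the robot, y to its left, z up, the work surface at z = 0. Lengths are in m, angles in rad, forces in N, time in s.
With the tool pointing down it reaches from about 0.3 to 0.875 m from the base axis. Payload 6.4 kg.
Tool frame: the origin (TCP) lies at the very end of the fingers, on their centre line; the grasp point (between the pads) lies 19 mm behind it (grasp_offset is the distance from the TCP to the grasp point, in m); x points along the fingers, z is the direction in which the jaws open and shut, and the axes are right-handed (so a half turn about x gives the same grasp; the last joint's range is limited). The gripper opens to 85 mm and grips with 20 to 120 N. Pads are 22 mm wide; open, the fingers measure 114 mm over their backs; the gripper's body (76 mm by 85 mm) begins 54 mm behind the grasp point. The pads swing forward as they close: fully open they stand 13 mm farther back than shut.
Start: joints at [0.964, 0.181, 1.607, -0, 1.354, -0.206], TCP at [0.224, 0.529, 0.231] pointing down, gripper open.
Joint ranges: [-2.99, 2.99], [-0.89, 2.07], [0.3, 2.58], [-1.14, 4.28], [0, 2.63], [-3.12, 3.12]. Speed limits (rad/s): [2.57, 2.57, 3.01, 3.14, 3.14, 3.14].

## Interface

Orientations are given as a unit quaternion [w, x, y, z].
In Python, from rig import * gives the robot as it stands.
- The arm moves only by the shell command python3 -m crank 'ROWS'. ROWS is JSON, a list of rows, each an object with "grip": the closure in counts, from 0 (fully open) to 255 (shut); "linear": the shift along the tool's x, y, z in m, a list of three; "rot": the turn, a rotation vector about the tool's x, y, z in degrees, a list of three. A call has 1 to 8 rows; each row is the pose to reach, as a shift and turn from the pose measured when the call began, along the tool's axes at that moment; what a row does not reach only later rows make up. A row lasts 1/10 s, in which the tool goes at most 50 mm and 8.59 degrees, less where a joint would pass 70% of its speed; a pose out of reach is approached as far as the arm can. A call with a gripper value outside its range is refused whole. The fingers move at their own pace and stop on an object; the grip force is fixed at half the most. Time passes only in rows, so rows that repeat a pose let the fingers close. It gives the time, the measured TCP pose, the force and the opening at its end, in the units of the state.
- read_state(): the state, without advancing time (a new reading comes with each control period).
- camera(name): name is "side" or "top" or "wrist"; returns a dict with "pixels" (384x512x3 uint8, red, green, blue), "fovy" (degrees; the focal length in pixels is half the picture's height over the tangent of half this angle, whatever the lens; pixels are square), "cx", "cy" (the principal point, pixels), "rvec" (rotation vector, rad) and "tvec" (3), from world to camera coordinates, as OpenCV has them. Camera axes: x right, y down, z forward; pixel columns grow to the right and rows downward; lengths in m; the calibration is good to about 2 mm. A picture is of the moment at which its call begins. There is no depth.
- finish_job(): hands the job in, once; it reports no verdict.
Trained networks look in a picture, given as the dict that the camera call returned (one of the last four; its "shot" number tells which), for a name from the list of things; names that differ only in an ending like _2 or _b are one class to them, and where a whole thing is asked for, a point or a joint stands for the part that bears it (a point fixed in the world has none). Each returns a list of dicts, best first, with "p" (0 to 1); they miss things now and then, are a little off and sometimes report something else, mostly with a low value. They report only what shows in the picture. A call takes as long as a camera call. They do not tell look-alikes from the thing itself.
- spot_in(picture, query): "at" ([column, row] as shares, 0 to 1, of the picture: columns of its width, rows of its height, amid what is visible of it).
The state is a dict: "time": time; "qpos": joint angles; "qvel": joint speeds; "joint_torque": joint torques, N m; "tcp_pos": TCP position; "orientation": TCP orientation; "ft_force": force on the tool from outside, world axes, zero at the start; "torque": the same for the moment, N m; "grip_width": finger opening in m.
Only numpy, scipy, OpenCV 4.12 (cv2) and the standard library are available. Lean on these libraries where they do the work, as an engineer would, in place of code of your own. Each camera call takes 0.05 s, during which the arm holds its last target. There are 200 camera calls.

## Task

Put away the five items on the bench: the two box-shaped reagent cassettes stand upright in the larger two-bay tray, one in each bay, the two round vials stand upright in the small two-bay tray, one in each bay, and the sample tube lying on the bench goes flat into the undivided tray. Set each one down flat on the tray's floor rather than dropping it, and leave the computer mouse and the white rack of standing tubes where they are.

Things in the scene. Friction and masses are not known exactly. Their poses are not given: they have to be found in the camera images.
- long_cassette: loose reagent cassette, the longer one: upright grey plastic box 90 long (own x), 30 wide (own y), 46 tall, paper labels on its sides, plus two round white screw caps (20 across, 8 high) on top: 54 tall in all; about 0.1 kg. Origin: centre of its underside, z up. Starts upright.
- short_cassette: loose reagent cassette, the shorter one: as the long one but 50 long (own x), 30 wide (own y), 46 tall, with a single white cap (20 across, 8 high) at the middle of its top; about 0.1 kg. Origin: centre of its underside, z up. Starts upright.
- tall_vial: loose slim control vial: upright straight cylinder of 28 diameter, 58 tall, amber glass with a paper label, its top 16 mm a white cap of the same diameter; about 0.08 kg. Origin: centre of its underside, z up. 
- squat_vial: loose squat control vial: upright straight cylinder of 42 diameter, 44 tall, amber glass with a paper label, its top 16 mm a white cap of the same diameter; about 0.08 kg. Origin: centre of its underside, z up. 
- tube: loose closed, empty sample tube lying on the bench: white round tube of 16 diameter, 104 long in all along its own x, the 22 mm at the +x end being a grey square stopper 16 x 16 that keeps it from rolling; about 0.02 kg. Origin: on the tube's axis at mid-length, 8 mm above what it lies on.
- cassette_tray: fixed shallow tray of white plastic, open on top, walls 4 mm thick, 18 mm high over the bench, inner floor 4 mm above the bench; 130 (own x) by 142 (own y) outside; one 4 mm wall along own x through the middle makes two equal bays, each 122 long (x) and 65 wide (y), centres at y = +34.5 and -34.5 mm. Origin: centre of its underside, z up. 
- vial_tray: fixed shallow tray of white plastic, open on top, walls 4 mm thick, 18 mm high over the bench, inner floor 4 mm above the bench; 74 (own x) by 142 (own y) outside; one 4 mm wall along own x through the middle makes two equal bays, each 66 (x) by 65 (y), centres at y = +34.5 and -34.5 mm. Origin: centre of its underside, z up. 
- tube_tray: fixed shallow tray of white plastic, open on top, walls 4 mm thick, 18 mm high over the bench, inner floor 4 mm above the bench; 100 (own x) by 140 (own y) outside, no dividing wall: one space of 92 (x) by 132 (y), so the tube lies along own y. Origin: centre of its underside, z up. 
- mouse: bystander: grey computer mouse, loose, 100 (own x) by 58 by 32 high. Origin: centre of its underside, z up. 
- rack: bystander: white block 130 (own x) by 56, 36 high, loose, 0.5 kg, with four stoppered tubes standing fixed in it, 90 high in all. Origin: centre of its underside, z up. 
There are look-alikes about, which are no part of the job. Of the things shaped like the tube, the white one is meant.

How it is judged:
At the end, for the whole second after the job is handed in: Cassettes and vials upright (0.15 rad) on the floor of their own tray (underside less than 9 mm above the tray's underside), one each side of its dividing wall; the tube flat (0.17 rad) on the floor of the undivided tray, its axis less than 18 mm up; all below 0.02 m/s (x of long_cassette in the frame of cassette_tray between -0.065 and 0.065 m and y of long_cassette in the frame of cassette_tray between -0.071 and 0.071 m and z of long_cassette in the frame of cassette_tray between 0.001 and 0.009 m and angle between each of long_cassette, short_cassette, tall_vial, squat_vial's own z axis and vertical below 0.15 rad and x of short_cassette in the frame of cassette_tray between -0.065 and 0.065 m and y of short_cassette in the frame of cassette_tray between -0.071 and 0.071 m and z of short_cassette in the frame of cassette_tray between 0.001 and 0.009 m and x of tall_vial in the frame of vial_tray between -0.037 and 0.037 m and y of tall_vial in the frame of vial_tray between -0.071 and 0.071 m and z of tall_vial in the frame of vial_tray between 0.001 and 0.009 m and x of squat_vial in the frame of vial_tray between -0.037 and 0.037 m and y of squat_vial in the frame of vial_tray between -0.071 and 0.071 m and z of squat_vial in the frame of vial_tray between 0.001 and 0.009 m and x of tube in the frame of tube_tray between -0.05 and 0.05 m and y of tube in the frame of tube_tray between -0.07 and 0.07 m and z of tube in the frame of tube_tray between 0.001 and 0.018 m and angle between tube's own x axis and vertical between 1.4 and 1.74 rad and ((y of long_cassette in the frame of cassette_tray above 0 m and y of short_cassette in the frame of cassette_tray below 0 m) or (y of long_cassette in the frame of cassette_tray below 0 m and y of short_cassette in the frame of cassette_tray above 0 m)) and ((y of tall_vial in the frame of vial_tray above 0 m and y of squat_vial in the frame of vial_tray below 0 m) or (y of tall_vial in the frame of vial_tray below 0 m and y of squat_vial in the frame of vial_tray above 0 m)) and linear speed of each of long_cassette, short_cassette, tall_vial, squat_vial, tube below 0.02 m/s); the robot touches nothing.
It fails at once if one of the five items is dropped (falls freely by more than about 25 mm: over 0.7 m/s out of the fingers) ((linear speed of long_cassette above 0.7 m/s and contact force between the fingers and long_cassette below 0.02 N) or (linear speed of short_cassette above 0.7 m/s and contact force between the fingers and short_cassette below 0.02 N) or (linear speed of tall_vial above 0.7 m/s and contact force between the fingers and tall_vial below 0.02 N) or (linear speed of squat_vial above 0.7 m/s and contact force between the fingers and squat_vial below 0.02 N) or (linear speed of tube above 0.7 m/s and contact force between the fingers and tube below 0.02 N)).
It fails at once if the mouse is shifted by more than 15 mm (distance of mouse from where it was at the start of the episode above 0.015 m).
It fails at once if the rack is shifted by more than 15 mm (distance of rack from where it was at the start of the episode above 0.015 m).
It also fails if it takes over 125 s, if anything falls off the work surface, if the arm or the gripper's body presses on something with over 40 N, if the wrist force passes 120 N, or if a joint passes its speed limit or range.

## Working session

There is one attempt and no reset: what is moved stays moved. The work goes in short steps, Python scripts to look and compute and a shell command to move; the robot and the scene stay as the last step left them, time stands still between calls to the robot, and variables do not carry over. Pictures are saved under pics/ and viewed, about 12 in all and at most 16, crops included, and the job is handed in when it is done.

```bash
mkdir -p pics; cat > h.py <<'E'
from rig import *
import numpy as np, cv2
from scipy.spatial.transform import Rotation as R
def K(c):
    f=c["pixels"].shape[0]/2/np.tan(np.radians(c["fovy"])/2)
    return f
def ray(c,u,v):
    f=K(c); M=R.from_rotvec(np.ravel(c["rvec"])).as_matrix(); t=np.ravel(c["tvec"])
    return -M.T@t, M.T@np.array([(u-c["cx"])/f,(v-c["cy"])/f,1])
def toz(c,u,v,z):
    o,d=ray(c,u,v); return (o+d*(z-o[2])/d[2])
def proj(c,p):
    M=R.from_rotvec(np.ravel(c["rvec"])).as_matrix(); q=M@np.array(p)+np.ravel(c["tvec"]); f=K(c)
    return f*q[0]/q[2]+c["cx"], f*q[1]/q[2]+c["cy"]
def save(c,n,s=1.5,crop=None):
    im=c["pixels"][:,:,::-1]
    if crop: x0,y0,x1,y1=crop; im=im[y0:y1,x0:x1]
    cv2.imwrite("pics/"+n,cv2.resize(im,None,fx=s,fy=s,interpolation=cv2.INTER_CUBIC))
E
python3 - <<'E'
from h import *
for n in ("top","side"):
    c=camera(n); save(c,n+"1.png")
    print(n,ray(c,256,192),c["fovy"],c["cx"],c["cy"])
    for q in "long_cassette short_cassette tall_vial squat_vial tube cassette_tray vial_tray tube_tray mouse rack".split():
        print(q,[(np.round(np.array(d["at"])*[512,384]).tolist(),round(d["p"],2),np.round(toz(c,d["at"][0]*512,d["at"][1]*384,.02)[:2],3).tolist()) for d in spot_in(c,q)[:4]])
s=read_state();print(s)
E
```

```text
top (array([ 0.32233148, -0.01055573,  1.06130466]), array([ 0.14610721,  0.01863173, -0.98938508])) 55.240963777925394 261.5122293058494 198.88094124864074
long_cassette [([310.0, 212.0], 0.77, [0.418, -0.145])]
short_cassette [([361.0, 230.0], 0.5, [0.364, -0.287])]
tall_vial [([260.0, 211.0], 0.57, [0.422, -0.003])]
squat_vial [([160.0, 231.0], 0.68, [0.369, 0.282])]
tube [([116.0, 220.0], 0.59, [0.401, 0.41]), ([195.0, 258.0], 0.53, [0.291, 0.182])]
cassette_tray [([255.0, 151.0], 0.89, [0.598, 0.011]), ([208.0, 211.0], 0.17, [0.424, 0.148])]
vial_tray [([338.0, 147.0], 0.69, [0.606, -0.232]), ([105.0, 174.0], 0.56, [0.533, 0.446])]
tube_tray [([177.0, 140.0], 0.76, [0.634, 0.239])]
mouse [([107.0, 174.0], 0.58, [0.535, 0.439]), ([158.0, 232.0], 0.54, [0.366, 0.287])]
rack [([421.0, 171.0], 0.96, [0.532, -0.468])]
side (array([ 0.03130021, -0.6382879 ,  0.91998157]), array([ 0.36942563,  0.54150329, -0.75525924])) 49.35030707185663 253.2174142130994 195.57798930443306
long_cassette [([272.0, 236.0], 0.91, [0.419, -0.14])]
short_cassette [([287.0, 289.0], 0.9, [0.359, -0.286])]
ta
[... 504 characters left out ...]
.534, -0.467])]
{'time': 1.1, 'qpos': array([ 9.63693152e-01,  1.80749233e-01,  1.60700651e+00,  4.54637766e-05,
        1.35383123e+00, -2.06298092e-01]), 'qvel': array([ 1.26947348e-03,  2.07798719e-03, -2.32335738e-04, -5.49505079e-04,
       -3.06636305e-05,  5.35271850e-04]), 'joint_torque': array([ 1.06886968e-03, -4.44832563e+01, -3.51686740e+01, -3.18795101e-04,
        7.84686108e-04,  1.68392170e-06]), 'tcp_pos': array([0.22431606, 0.52944923, 0.23131388]), 'orientation': array([ 0.58952315, -0.39044313,  0.58953103,  0.39047379]), 'ft_force': array([-0.46762436, -0.62646153,  0.84090075]), 'torque': array([-0.00854591,  0.03778193,  0.01626638]), 'grip_width': 0.08550874130575671}
```

View both.

View pics/top1.png

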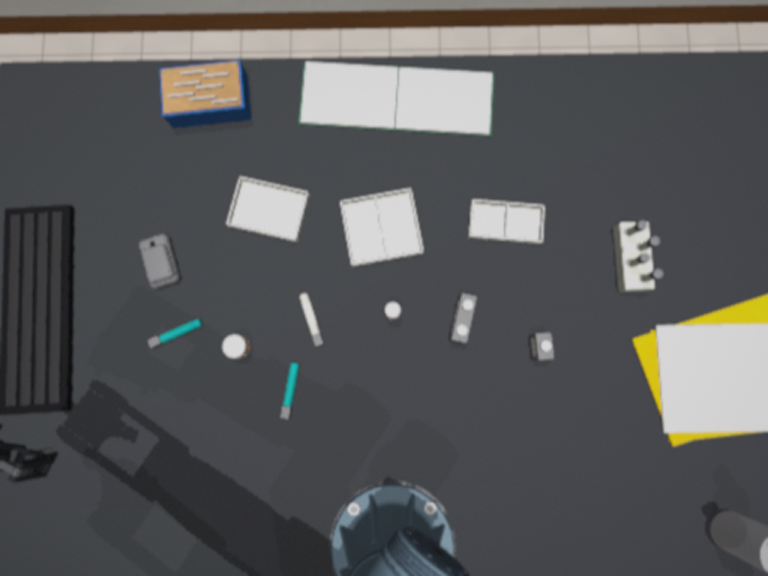

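View pics/side1.png

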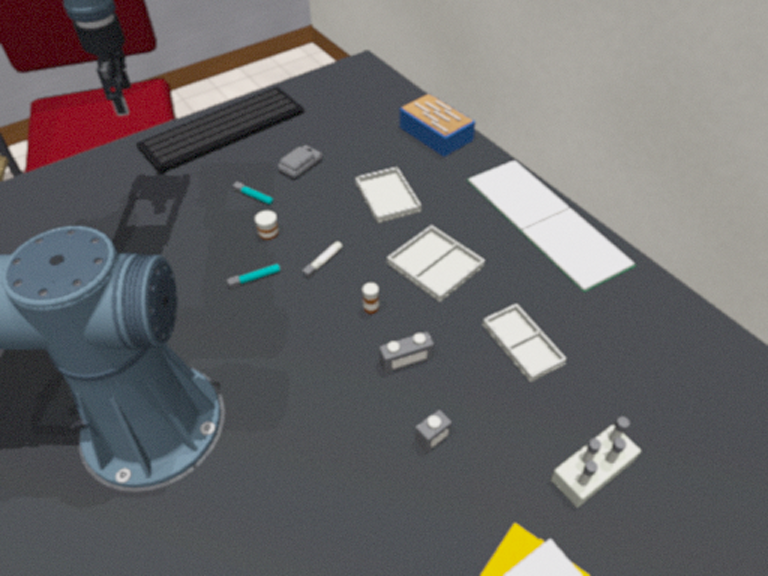

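The top view (1.5x) shows the white tube lying at (311,319). Its look-alikes are the teal tubes at (175,333) and (290,391), plus the stoppered tubes standing in the rack at (640,250). I choose the white one. The other items are squat vial (235,346), tall vial (392,310), long cassette (464,318) and short cassette (542,346). The trays are tube (268,208), cassette (382,226) and vial (507,221). The mouse is at (158,260).

```bash
cat >> h.py <<'E'
def blob(c,u,v,lo,hi=256,r=40,up=4):
    u,v=int(u),int(v); x0,y0=max(u-r,0),max(v-r,0)
    g=cv2.cvtColor(c["pixels"],cv2.COLOR_RGB2GRAY)[y0:v+r,x0:u+r]
    g=cv2.resize(g,None,fx=up,fy=up,interpolation=cv2.INTER_CUBIC)
    m=((g>=lo)&(g<hi)).astype(np.uint8)
    n,l,s,ce=cv2.connectedComponentsWithStats(m)
    ok=[i for i in range(1,n) if s[i,4]>30]
    i=min(ok,key=lambda i:np.min(np.hypot(*(np.argwhere(l==i)[:,::-1]-[(u-x0)*up,(v-y0)*up]).T)))
    pts=np.argwhere(l==i)[:,::-1].astype(np.float32)
    return (pts+.5)/up-.5+[x0,y0]
def rect(c,pts,z):
    h=cv2.convexHull(pts.astype(np.float32)).reshape(-1,2)
    w=np.array([toz(c,a,b,z)[:2] for a,b in h],np.float32)
    (cx,cy),(a,b),an=cv2.minAreaRect(w*1000)
    if a<b: a,b,an=b,a,an+90
    return [round(float(x),1) for x in (cx,cy,a,b,(an+90)%180-90)]  # mm, long,short, angle of long axis deg
def go(p,yaw=None):
    """rows for TCP to p with jaw (tool z) axis at yaw deg (mod 180), tool down"""
    s=read_state(); q=s["orientation"]; C=R.from_quat([*q[1:],q[0]])
    M=C.as_matrix(); cur=np.degrees(np.arctan2(M[1,2],M[0,2]))
    if yaw is None: yaw=cur
    d=(yaw-cur+90)%180-90
    a=np.radians(cur+d); z=[np.cos(a),np.sin(a),0]; x=[0,0,-1]; T=np.array([x,np.cross(z,x),z]).T
    rv=np.degrees(R.from_matrix(M.T@T).as_rotvec())
    print("t",round(s["time"],2),"tcp",np.round(s["tcp_pos"],4).tolist(),"jaw",round(cur,1),"lin",np.round(M.T@(np.array(p)-s["tcp_pos"]),4).tolist(),"rot",np.round(rv,1).tolist(),"q6",round(s["qpos"][5],2),"w",round(s["grip_width"],4))
E
python3 - <<'E'
from h import *
c=camera("top")
for n,u,v in (("tube_tray",178,139),("cas_tray",245,151),("vial_tray",325,147)):
    print(n,rect(c,blob(c,u,v,120,r=48),.018))
print("tube",rect(c,blob(c,206,210,110),.008))
for n,u,v,z,t in (("squat",156,231,.044,150),("tall",261,207,.058,150),("cap1",311,199,.054,150),("cap2",308,220,.054,150),("capS",364,231,.054,150)):
    print(n,rect(c,blob(c,u,v,t,r=25),z))
print("long",rect(c,blob(c,310,212,85),.046),"short",rect(c,blob(c,361,230,85),.046))
save(c,"crop.png",4,(140,185,250,285))
E
```

```text
tube_tray [638.5, 236.7, 144.8, 105.7, 76.0]
cas_tray [598.5, 13.8, 146.4, 136.1, -80.2]
vial_tray [606.5, -230.2, 146.2, 80.1, 84.3]
tube [421.3, 151.5, 107.2, 20.2, 18.6]
squat [368.9, 288.0, 42.8, 42.4, -0.7]
tall [431.1, -6.4, 29.0, 28.2, -0.6]
cap1 [417.1, -138.0, 77.2, 25.1, -13.7]
cap2 [414.8, -137.5, 81.9, 25.1, -13.7]
capS [361.6, -283.3, 41.1, 24.8, 4.5]
long [416.1, -137.6, 93.9, 35.1, -14.2] short [361.7, -281.5, 53.4, 40.2, 3.6]
```

View pics/crop.png

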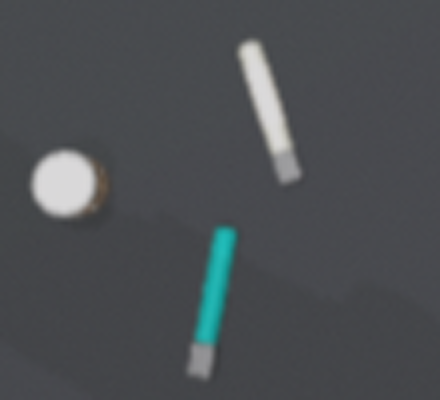

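Crop: the white tube with grey stopper is at about (270,110), and the teal look-alike is at (212,300). All measured sizes agree with the given ones. I start with the squat vial.

```bash
python3 -c "
from h import *
go([.369,.288,.12])
go([.369,.288,.12],-5.7)"
```

```text
t 1.15 tcp [0.2243, 0.5294, 0.2313] jaw 67.0 lin [0.1113, -0.2274, -0.1659] rot [0.0, -0.0, 0.0] q6 -0.21 w 0.0853
t 1.15 tcp [0.2243, 0.5294, 0.2313] jaw 67.0 lin [0.1113, -0.2274, -0.1659] rot [72.7, 0.0, 0.0] q6 -0.21 w 0.0853
```

```bash
python3 -m crank '[{"grip":0,"linear":[0.111,-0.227,-0.166],"rot":[0,0,0]},{"grip":0,"linear":[0.111,-0.227,-0.166],"rot":[0,0,0]},{"grip":0,"linear":[0.111,-0.227,-0.166],"rot":[0,0,0]},{"grip":0,"linear":[0.111,-0.227,-0.166],"rot":[0,0,0]},{"grip":0,"linear":[0.111,-0.227,-0.166],"rot":[0,0,0]},{"grip":0,"linear":[0.111,-0.227,-0.166],"rot":[0,0,0]},{"grip":0,"linear":[0.111,-0.227,-0.166],"rot":[0,0,0]},{"grip":0,"linear":[0.111,-0.227,-0.166],"rot":[0,0,0]}]'
python3 - <<'E'
from h import *
go([.369,.288,.016])
c=camera("wrist"); save(c,"w1.png",1.2)
print([d for d in spot_in(c,"squat_vial")], proj(c,[.369,.288,.044]))
E
```

```text
time: 1.95
tcp_pos: [0.369, 0.2871, 0.12]
orientation: [0.59, -0.389, 0.59, 0.39]
ft_force: [-0.4, 1.0, 0.6]
grip_width: 0.0854
t 1.95 tcp [0.369, 0.2871, 0.12] jaw 66.8 lin [0.104, 0.0002, 0.0009] rot [-0.0, -0.0, -0.0] q6 -0.76 w 0.0854
[{'at': [0.4861, 0.5396], 'p': 0.58}] (np.float64(250.15584222124284), np.float64(210.6992515320743))
```

View pics/w1.png

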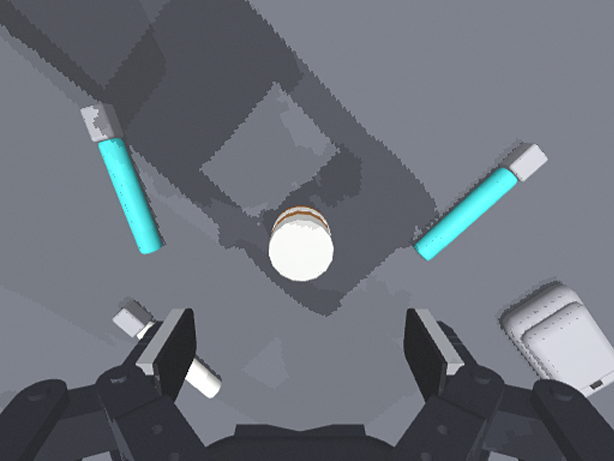

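The cap shows at (301,250), i.e. (251,208) unscaled, against a prediction of (250,211). They agree, so I grasp.

```bash
python3 -m crank '[{"grip":0,"linear":[0.05,0,0],"rot":[0,0,0]},{"grip":0,"linear":[0.09,0,0],"rot":[0,0,0]},{"grip":0,"linear":[0.104,0,0],"rot":[0,0,0]},{"grip":0,"linear":[0.104,0,0],"rot":[0,0,0]},{"grip":255,"linear":[0.104,0,0],"rot":[0,0,0]},{"grip":255,"linear":[0.104,0,0],"rot":[0,0,0]},{"grip":255,"linear":[0.104,0,0],"rot":[0,0,0]},{"grip":255,"linear":[0.104,0,0],"rot":[0,0,0]}]'
python3 -m crank '[{"grip":255,"linear":[0,0,0],"rot":[0,0,0]},{"grip":255,"linear":[0,0,0],"rot":[0,0,0]},{"grip":255,"linear":[-0.02,0,0],"rot":[0,0,0]},{"grip":255,"linear":[-0.06,0,0],"rot":[0,0,0]},{"grip":255,"linear":[-0.104,0,0],"rot":[0,0,0]},{"grip":255,"linear":[-0.104,0,0],"rot":[0,0,0]}]'
python3 - <<'E'
from h import *
go([.610,-.196,.12],-5.7)
go([.603,-.2645,.12],-5.7)
E
```

```text
time: 2.85
tcp_pos: [0.3698, 0.2897, 0.0187]
orientation: [0.591, -0.391, 0.588, 0.391]
ft_force: [-1.9, -0.1, 8.5]
grip_width: 0.0402
time: 3.45
tcp_pos: [0.3735, 0.2913, 0.1286]
orientation: [0.595, -0.391, 0.584, 0.39]
ft_force: [0.5, 0.5, -0.2]
grip_width: 0.0404
t 3.45 tcp [0.3735, 0.2913, 0.1286] jaw 67.1 lin [0.0085, -0.4076, -0.3568] rot [72.8, 0.9, 0.1] q6 -0.76 w 0.0404
t 3.45 tcp [0.3735, 0.2913, 0.1286] jaw 67.1 lin [0.008, -0.4278, -0.4226] rot [72.8, 0.9, 0.1] q6 -0.76 w 0.0404
```

```bash
python3 -m crank '[{"grip":255,"linear":[0,-0.408,-0.357],"rot":[72.8,0.9,0]},{"grip":255,"linear":[0,-0.408,-0.357],"rot":[72.8,0.9,0]},{"grip":255,"linear":[0,-0.408,-0.357],"rot":[72.8,0.9,0]},{"grip":255,"linear":[0,-0.408,-0.357],"rot":[72.8,0.9,0]},{"grip":255,"linear":[0,-0.408,-0.357],"rot":[72.8,0.9,0]},{"grip":255,"linear":[0,-0.408,-0.357],"rot":[72.8,0.9,0]},{"grip":255,"linear":[0,-0.408,-0.357],"rot":[72.8,0.9,0]},{"grip":255,"linear":[0,-0.408,-0.357],"rot":[72.8,0.9,0]}]'
python3 -c "
from h import *
go([.610,-.196,.12],-5.7)"
```

```text
time: 4.25
tcp_pos: [0.5471, -0.0709, 0.1262]
orientation: [0.707, 0.013, 0.707, -0.013]
ft_force: [0.9, 0.9, -0.3]
grip_width: 0.0401
t 4.25 tcp [0.5471, -0.0709, 0.1262] jaw -2.1 lin [0.0062, -0.1227, 0.0674] rot [3.6, 0.0, 0.0] q6 -0.31 w 0.0401
```

```bash
python3 -m crank '[{"grip":255,"linear":[0.006,-0.123,0.067],"rot":[3.6,0,0]},{"grip":255,"linear":[0.006,-0.123,0.067],"rot":[3.6,0,0]},{"grip":255,"linear":[0.006,-0.123,0.067],"rot":[3.6,0,0]},{"grip":255,"linear":[0.006,-0.123,0.067],"rot":[3.6,0,0]},{"grip":255,"linear":[0.006,-0.123,0.067],"rot":[3.6,0,0]},{"grip":255,"linear":[0.006,-0.123,0.067],"rot":[3.6,0,0]}]'
python3 - <<'E'
from h import *
go([.610,-.196,.023],-5.7)
c=camera("wrist"); save(c,"w2.png",1.2)
T=np.array([.6065,-.2302]);a=np.radians(84.3);y=np.array([np.cos(a),np.sin(a)]);x=np.array([y[1],-y[0]])
print([np.round(proj(c,[*(T+sx*.037*x+sy*.071*y),.018])).tolist() for sx in(-1,1) for sy in(-1,1)])
E
```

```text
time: 4.85
tcp_pos: [0.6087, -0.1951, 0.1192]
orientation: [0.706, 0.035, 0.707, -0.035]
ft_force: [0.3, -0.2, -1.5]
grip_width: 0.0406
t 4.85 tcp [0.6087, -0.1951, 0.1192] jaw -5.7 lin [0.0962, -0.0008, 0.0015] rot [0.0, -0.1, -0.0] q6 -0.4 w 0.0406
[[213.0, 306.0], [206.0, 159.0], [290.0, 306.0], [298.0, 159.0]]
```

View pics/w2.png

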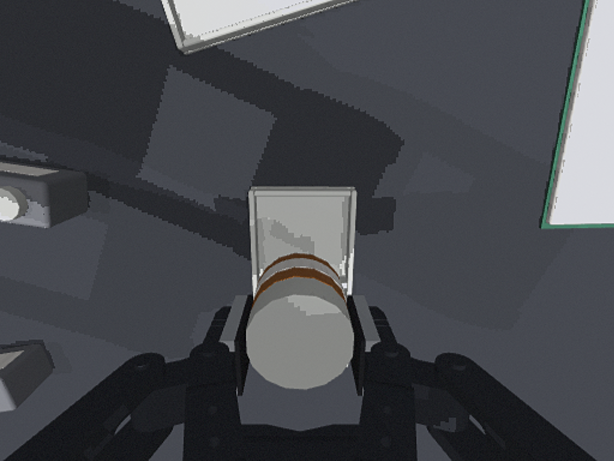

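The tray corners appear at (248,187) and (356,187), as predicted at (247,191) and (358,191), and the vial is held upright. I lower it.

```bash
python3 -m crank '[{"grip":255,"linear":[0.04,0,0.001],"rot":[0,0,0]},{"grip":255,"linear":[0.075,0,0.001],"rot":[0,0,0]},{"grip":255,"linear":[0.085,0,0.001],"rot":[0,0,0]},{"grip":255,"linear":[0.09,0,0.001],"rot":[0,0,0]},{"grip":255,"linear":[0.092,0,0.001],"rot":[0,0,0]},{"grip":255,"linear":[0.092,0,0.001],"rot":[0,0,0]}]'
python3 -m crank '[{"grip":255,"linear":[0.002,0,0],"rot":[0,0,0]},{"grip":255,"linear":[0.003,0,0],"rot":[0,0,0]},{"grip":255,"linear":[0.003,0,0],"rot":[0,0,0]}]'
```

```text
time: 5.5
tcp_pos: [0.6109, -0.1952, 0.0293]
orientation: [0.707, 0.034, 0.706, -0.035]
ft_force: [-0.5, -0.3, -1.1]
grip_width: 0.0403
time: 5.8
tcp_pos: [0.6113, -0.1955, 0.0269]
orientation: [0.707, 0.034, 0.705, -0.035]
ft_force: [-1.1, 0.5, -0.4]
grip_width: 0.0404
```

```bash
for i in 1; do python3 -m crank '[{"grip":255,"linear":[0.002,0,0],"rot":[0,0,0]},{"grip":255,"linear":[0.004,0,0],"rot":[0,0,0]},{"grip":255,"linear":[0.004,0,0],"rot":[0,0,0]}]'; python3 -m crank '[{"grip":255,"linear":[0.001,0,0],"rot":[0,0,0]},{"grip":255,"linear":[0.002,0,0],"rot":[0,0,0]},{"grip":255,"linear":[0.002,0,0],"rot":[0,0,0]}]'; done
```

```text
time: 6.1
tcp_pos: [0.6113, -0.1955, 0.0227]
orientation: [0.707, 0.034, 0.705, -0.035]
ft_force: [-0.0, 0.5, -1.0]
grip_width: 0.0403
time: 6.4
tcp_pos: [0.6114, -0.1955, 0.0227]
orientation: [0.707, 0.034, 0.706, -0.035]
ft_force: [-6.4, 2.9, 14.3]
grip_width: 0.0407
```

Contact came at z=0.0227, as expected. I release and rise.

```bash
python3 -m crank '[{"grip":60,"linear":[0,0,0],"rot":[0,0,0]},{"grip":0,"linear":[0,0,0],"rot":[0,0,0]},{"grip":0,"linear":[0,0,0],"rot":[0,0,0]},{"grip":0,"linear":[0,0,0],"rot":[0,0,0]},{"grip":0,"linear":[-0.04,0,0],"rot":[0,0,0]},{"grip":0,"linear":[-0.08,0,0],"rot":[0,0,0]},{"grip":0,"linear":[-0.11,0,0],"rot":[0,0,0]},{"grip":0,"linear":[-0.11,0,0],"rot":[0,0,0]}]'
python3 - <<'E'
from h import *
go([.431,-.0064,.13],-5.7)
c=camera("wrist"); save(c,"w3.png",1.2)
E
```

```text
time: 7.2
tcp_pos: [0.6144, -0.197, 0.1384]
orientation: [0.71, 0.033, 0.703, -0.036]
ft_force: [-0.1, -0.2, -0.3]
grip_width: 0.0852
t 7.2 tcp [0.6144, -0.197, 0.1384] jaw -5.6 lin [0.0054, 0.1719, -0.2011] rot [0.1, 0.6, 0.3] q6 -0.4 w 0.0852
```

View pics/w3.png

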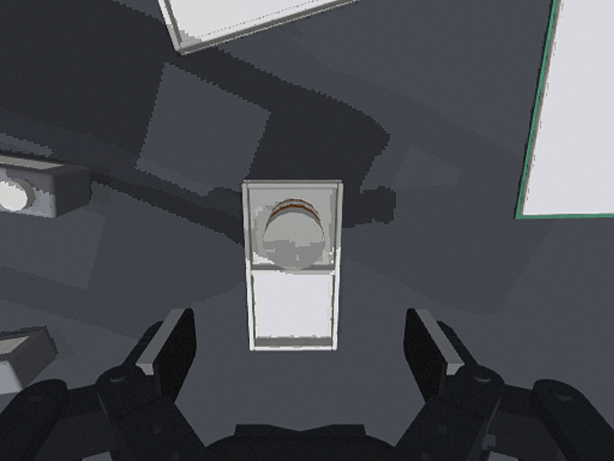

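The squat vial stands in its bay at (293,235). Next the tall vial.

```bash
python3 -m crank '[{"grip":0,"linear":[0.005,0.172,-0.201],"rot":[0,0.6,0.3]},{"grip":0,"linear":[0.005,0.172,-0.201],"rot":[0,0.6,0.3]},{"grip":0,"linear":[0.005,0.172,-0.201],"rot":[0,0.6,0.3]},{"grip":0,"linear":[0.005,0.172,-0.201],"rot":[0,0.6,0.3]},{"grip":0,"linear":[0.005,0.172,-0.201],"rot":[0,0.6,0.3]},{"grip":0,"linear":[0.005,0.172,-0.201],"rot":[0,0.6,0.3]},{"grip":0,"linear":[0.005,0.172,-0.201],"rot":[0,0.6,0.3]},{"grip":0,"linear":[0.005,0.172,-0.201],"rot":[0,0.6,0.3]}]'
python3 - <<'E'
from h import *
go([.431,-.0064,.024],-5.7)
c=camera("wrist")
print(np.array([d["at"] for d in spot_in(c,"tall_vial")])*[512,384],proj(c,[.431,-.0064,.050]))
print(rect(c,blob(c,*proj(c,[.431,-.0064,.058]),170),.058))
E
```

```text
time: 8.05
tcp_pos: [0.4304, -0.006, 0.1286]
orientation: [0.705, 0.035, 0.707, -0.034]
ft_force: [0.2, -0.7, 1.3]
grip_width: 0.0853
t 8.05 tcp [0.4304, -0.006, 0.1286] jaw -5.6 lin [0.1046, -0.0005, 0.0009] rot [0.1, -0.2, -0.1] q6 -0.2 w 0.0853
[[247.808 206.016]] (np.float64(251.30725263232202), np.float64(210.46853692572867))
[442.7, -3.4, 3.0, 0.4, 85.4]
```

```bash
python3 -m crank '[{"grip":0,"linear":[0.05,0,0],"rot":[0,0,0]},{"grip":0,"linear":[0.09,0,0],"rot":[0,0,0]},{"grip":0,"linear":[0.105,0,0],"rot":[0,0,0]},{"grip":0,"linear":[0.105,0,0],"rot":[0,0,0]},{"grip":255,"linear":[0.105,0,0],"rot":[0,0,0]},{"grip":255,"linear":[0.105,0,0],"rot":[0,0,0]},{"grip":255,"linear":[0.105,0,0],"rot":[0,0,0]},{"grip":255,"linear":[0.105,0,0],"rot":[0,0,0]}]'
python3 -m crank '[{"grip":255,"linear":[0,0,0],"rot":[0,0,0]},{"grip":255,"linear":[0,0,0],"rot":[0,0,0]},{"grip":255,"linear":[-0.02,0,0],"rot":[0,0,0]},{"grip":255,"linear":[-0.06,0,0],"rot":[0,0,0]},{"grip":255,"linear":[-0.12,0,0],"rot":[0,0,0]},{"grip":255,"linear":[-0.12,0,0],"rot":[0,0,0]},{"grip":255,"linear":[-0.12,0,0],"rot":[0,0,0]}]'
python3 - <<'E'
from h import *
go([.603,-.2645,.14],-5.7)
E
```

```text
time: 8.95
tcp_pos: [0.4315, -0.0067, 0.0247]
orientation: [0.706, 0.035, 0.706, -0.034]
ft_force: [-0.3, -0.3, 2.2]
grip_width: 0.0285
time: 9.65
tcp_pos: [0.4332, -0.0072, 0.1468]
orientation: [0.708, 0.035, 0.705, -0.035]
ft_force: [-0.3, 0.5, -1.0]
grip_width: 0.0266
t 9.65 tcp [0.4332, -0.0072, 0.1468] jaw -5.6 lin [0.0077, -0.2394, 0.1942] rot [0.1, 0.3, -0.0] q6 -0.2 w 0.0266
```

```bash
python3 -m crank '[{"grip":255,"linear":[0,-0.239,0.194],"rot":[0,0.3,0]},{"grip":255,"linear":[0,-0.239,0.194],"rot":[0,0.3,0]},{"grip":255,"linear":[0,-0.239,0.194],"rot":[0,0.3,0]},{"grip":255,"linear":[0,-0.239,0.194],"rot":[0,0.3,0]},{"grip":255,"linear":[0,-0.239,0.194],"rot":[0,0.3,0]},{"grip":255,"linear":[0,-0.239,0.194],"rot":[0,0.3,0]},{"grip":255,"linear":[0,-0.239,0.194],"rot":[0,0.3,0]},{"grip":255,"linear":[0,-0.239,0.194],"rot":[0,0.3,0]}]'
python3 - <<'E'
from h import *
go([.603,-.2645,.035],-5.7)
E
```

```text
time: 10.45
tcp_pos: [0.6018, -0.2648, 0.1442]
orientation: [0.705, 0.036, 0.708, -0.034]
ft_force: [-0.5, 0.7, -1.3]
grip_width: 0.0264
t 10.45 tcp [0.6018, -0.2648, 0.1442] jaw -5.7 lin [0.1092, 0.0001, 0.0017] rot [-0.0, -0.3, -0.1] q6 -0.49 w 0.0264
```

```bash
python3 -m crank '[{"grip":255,"linear":[0.04,0,0.001],"rot":[0,-0.3,0]},{"grip":255,"linear":[0.075,0,0.001],"rot":[0,-0.3,0]},{"grip":255,"linear":[0.1,0,0.001],"rot":[0,-0.3,0]},{"grip":255,"linear":[0.109,0,0.001],"rot":[0,-0.3,0]},{"grip":255,"linear":[0.111,0,0.001],"rot":[0,-0.3,0]},{"grip":255,"linear":[0.111,0,0.001],"rot":[0,-0.3,0]},{"grip":255,"linear":[0.111,0,0.001],"rot":[0,-0.3,0]}]'
python3 -m crank '[{"grip":255,"linear":[0.002,0,0],"rot":[0,0,0]},{"grip":255,"linear":[0.003,0,0],"rot":[0,0,0]},{"grip":255,"linear":[0.003,0,0],"rot":[0,0,0]}]'
```

```text
time: 11.15
tcp_pos: [0.6034, -0.265, 0.0351]
orientation: [0.707, 0.036, 0.705, -0.035]
ft_force: [0.6, -1.1, -0.1]
grip_width: 0.0265
time: 11.45
tcp_pos: [0.6037, -0.2651, 0.0326]
orientation: [0.708, 0.035, 0.705, -0.035]
ft_force: [1.0, 0.8, -0.7]
grip_width: 0.0264
```

```bash
python3 -m crank '[{"grip":255,"linear":[0.002,0,0],"rot":[0,0,0]},{"grip":255,"linear":[0.003,0,0],"rot":[0,0,0]},{"grip":255,"linear":[0.003,0,0],"rot":[0,0,0]}]'; python3 -m crank '[{"grip":255,"linear":[0.001,0,0],"rot":[0,0,0]},{"grip":255,"linear":[0.002,0,0],"rot":[0,0,0]},{"grip":255,"linear":[0.002,0,0],"rot":[0,0,0]}]'
```

```text
time: 11.75
tcp_pos: [0.6034, -0.2651, 0.0293]
orientation: [0.707, 0.036, 0.705, -0.035]
ft_force: [-0.2, -0.9, -1.4]
grip_width: 0.0264
time: 12.05
tcp_pos: [0.6037, -0.2652, 0.0288]
orientation: [0.708, 0.035, 0.705, -0.035]
ft_force: [-3.2, 2.6, 8.8]
grip_width: 0.0268
```

```bash
python3 -m crank '[{"grip":60,"linear":[0,0,0],"rot":[0,0,0]},{"grip":0,"linear":[0,0,0],"rot":[0,0,0]},{"grip":0,"linear":[0,0,0],"rot":[0,0,0]},{"grip":0,"linear":[0,0,0],"rot":[0,0,0]},{"grip":0,"linear":[-0.04,0,0],"rot":[0,0,0]},{"grip":0,"linear":[-0.08,0,0],"rot":[0,0,0]},{"grip":0,"linear":[-0.12,0,0],"rot":[0,0,0]},{"grip":0,"linear":[-0.12,0,0],"rot":[0,0,0]}]'
python3 - <<'E'
from h import *
go([.361,-.2825,.15],93.6)
E
```

```text
time: 12.85
tcp_pos: [0.6069, -0.2676, 0.1563]
orientation: [0.711, 0.033, 0.701, -0.037]
ft_force: [1.4, -1.1, 1.0]
grip_width: 0.0854
t 12.85 tcp [0.6069, -0.2676, 0.1563] jaw -5.7 lin [0.003, -0.0393, -0.2432] rot [80.7, 0.9, -0.3] q6 -0.5 w 0.0854
```

```bash
python3 -m crank '[{"grip":0,"linear":[0.003,-0.039,-0.243],"rot":[80.7,0.9,-0.3]},{"grip":0,"linear":[0.003,-0.039,-0.243],"rot":[80.7,0.9,-0.3]},{"grip":0,"linear":[0.003,-0.039,-0.243],"rot":[80.7,0.9,-0.3]},{"grip":0,"linear":[0.003,-0.039,-0.243],"rot":[80.7,0.9,-0.3]},{"grip":0,"linear":[0.003,-0.039,-0.243],"rot":[80.7,0.9,-0.3]},{"grip":0,"linear":[0.003,-0.039,-0.243],"rot":[80.7,0.9,-0.3]},{"grip":0,"linear":[0.003,-0.039,-0.243],"rot":[80.7,0.9,-0.3]},{"grip":0,"linear":[0.003,-0.039,-0.243],"rot":[80.7,0.9,-0.3]}]'
python3 -m crank '[{"grip":0,"linear":[0,0,0],"rot":[10,0,0]},{"grip":0,"linear":[0,0,0],"rot":[12,0,0]},{"grip":0,"linear":[0,0,0],"rot":[12,0,0]},{"grip":0,"linear":[0,0,0],"rot":[12,0,0]}]'
python3 - <<'E'
from h import *
go([.361,-.2825,.15],93.6)
c=camera("wrist");save(c,"w4.png",1.5625)
print(np.array([d["at"] for d in spot_in(c,"short_cassette")])*[512,384])
for z in(0,.046): print(z,[np.round(np.array(proj(c,[.361+a,-.2825+b,z]))*1.5625).tolist() for a in(-.025,.025) for b in (-.015,.015)])
E
```

```text
time: 13.65
tcp_pos: [0.3607, -0.2822, 0.1497]
orientation: [0.561, 0.43, 0.561, -0.43]
ft_force: [-0.3, 0.2, -0.1]
grip_width: 0.0853
time: 14.05
tcp_pos: [0.3605, -0.2821, 0.1493]
orientation: [0.514, 0.486, 0.514, -0.485]
ft_force: [1.0, 0.8, 0.5]
grip_width: 0.0855
t 14.05 tcp [0.3605, -0.2821, 0.1493] jaw -86.8 lin [-0.0007, 0.0004, 0.0004] rot [-0.4, -0.1, -0.0] q6 0.59 w 0.0855
[[252.8768 193.1904]]
0 [[413.0, 326.0], [367.0, 323.0], [418.0, 250.0], [370.0, 247.0]]
0.046 [[416.0, 354.0], [363.0, 351.0], [423.0, 266.0], [367.0, 263.0]]
```

View pics/w4.png

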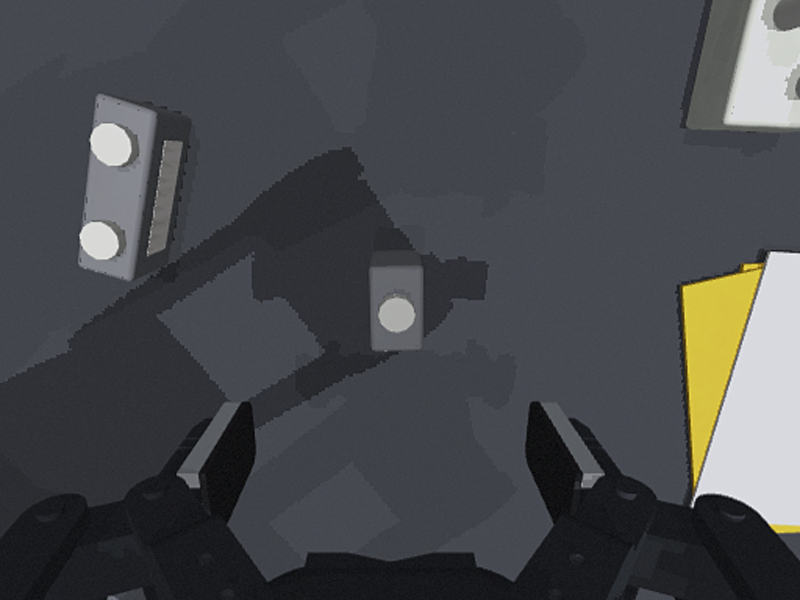

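The short cassette's top spans (370–423, 265–350), square to the jaws and within 2 mm of the prediction. I grasp.

```bash
python3 -m crank '[{"grip":0,"linear":[0.05,0,0.001],"rot":[0,0,0]},{"grip":0,"linear":[0.09,0,0.001],"rot":[0,0,0]},{"grip":0,"linear":[0.12,0,0.001],"rot":[0,0,0]},{"grip":0,"linear":[0.131,0,0.001],"rot":[0,0,0]},{"grip":0,"linear":[0.131,0,0.001],"rot":[0,0,0]},{"grip":255,"linear":[0.131,0,0.001],"rot":[0,0,0]},{"grip":255,"linear":[0.131,0,0.001],"rot":[0,0,0]},{"grip":255,"linear":[0.131,0,0.001],"rot":[0,0,0]}]'
python3 -m crank '[{"grip":255,"linear":[0,0,0],"rot":[0,0,0]},{"grip":255,"linear":[0,0,0],"rot":[0,0,0]},{"grip":255,"linear":[0,0,0],"rot":[0,0,0]},{"grip":255,"linear":[-0.02,0,0],"rot":[0,0,0]},{"grip":255,"linear":[-0.06,0,0],"rot":[0,0,0]},{"grip":255,"linear":[-0.12,0,0],"rot":[0,0,0]},{"grip":255,"linear":[-0.12,0,0],"rot":[0,0,0]},{"grip":255,"linear":[-0.12,0,0],"rot":[0,0,0]}]'
python3 - <<'E'
from h import *
go([.604,-.020,.14],99.8)
E
```

```text
time: 14.95
tcp_pos: [0.3616, -0.2841, 0.02]
orientation: [0.515, 0.486, 0.513, -0.486]
ft_force: [-1.1, 0.2, -0.1]
grip_width: 0.0439
time: 15.75
tcp_pos: [0.3624, -0.2852, 0.1421]
orientation: [0.517, 0.486, 0.511, -0.486]
ft_force: [0.1, 0.5, -0.9]
grip_width: 0.0288
t 15.75 tcp [0.3624, -0.2852, 0.1421] jaw -86.8 lin [0.0018, 0.2561, -0.2513] rot [-6.6, 0.4, -0.3] q6 0.59 w 0.0288
```

```bash
python3 -m crank '[{"grip":255,"linear":[0.002,0.256,-0.251],"rot":[-6.6,0.4,-0.3]},{"grip":255,"linear":[0.002,0.256,-0.251],"rot":[-6.6,0.4,-0.3]},{"grip":255,"linear":[0.002,0.256,-0.251],"rot":[-6.6,0.4,-0.3]},{"grip":255,"linear":[0.002,0.256,-0.251],"rot":[-6.6,0.4,-0.3]},{"grip":255,"linear":[0.002,0.256,-0.251],"rot":[-6.6,0.4,-0.3]},{"grip":255,"linear":[0.002,0.256,-0.251],"rot":[-6.6,0.4,-0.3]},{"grip":255,"linear":[0.002,0.256,-0.251],"rot":[-6.6,0.4,-0.3]},{"grip":255,"linear":[0.002,0.256,-0.251],"rot":[-6.6,0.4,-0.3]}]'
python3 -m crank '[{"grip":255,"linear":[0,0,0],"rot":[0,0,0]}]'
python3 - <<'E'
from h import *
go([.6044,-.0202,.030],99.8)
c=camera("wrist"); save(c,"w5.png",1.2)
T=np.array([.5985,.0138]);a=np.radians(99.8);y=np.array([np.cos(a),np.sin(a)]);x=np.array([y[1],-y[0]])
print([np.round(1.2*np.array(proj(c,[*(T+sx*.065*x+sy*.071*y),.018]))).tolist() for sx in(-1,1) for sy in(-1,0,1)])
E
```

```text
time: 16.55
tcp_pos: [0.605, -0.0157, 0.1368]
orientation: [0.54, 0.454, 0.543, -0.454]
ft_force: [-0.2, -0.4, -2.3]
grip_width: 0.029
time: 16.65
tcp_pos: [0.6043, -0.0142, 0.1342]
orientation: [0.54, 0.453, 0.545, -0.454]
ft_force: [-1.1, -0.2, -0.8]
grip_width: 0.0292
t 16.65 tcp [0.6043, -0.0142, 0.1342] jaw -79.8 lin [0.1041, -0.0003, 0.0064] rot [0.4, -0.2, 0.3] q6 1.17 w 0.0292
[[354.0, 311.0], [265.0, 311.0], [176.0, 310.0], [364.0, 144.0], [260.0, 143.0], [157.0, 142.0]]
```

View pics/w5.png

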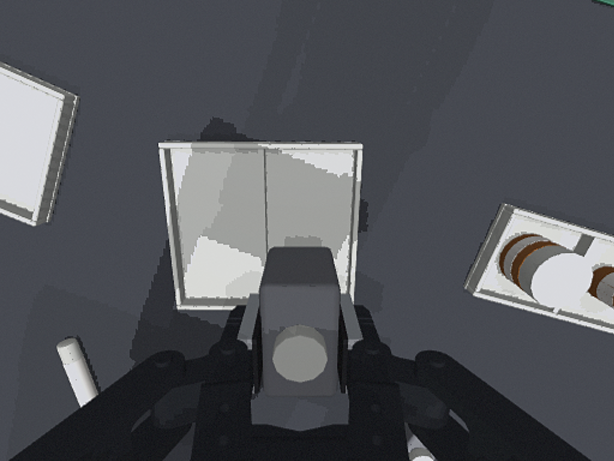

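The tray matches the prediction and the cassette is upright and aligned. I lower it.

```bash
python3 -m crank '[{"grip":255,"linear":[0.02,0,0.006],"rot":[0.4,0,0.3]},{"grip":255,"linear":[0.06,0,0.006],"rot":[0.4,0,0.3]},{"grip":255,"linear":[0.09,0,0.006],"rot":[0.4,0,0.3]},{"grip":255,"linear":[0.102,0,0.006],"rot":[0.4,0,0.3]},{"grip":255,"linear":[0.105,0,0.006],"rot":[0.4,0,0.3]},{"grip":255,"linear":[0.105,0,0.006],"rot":[0.4,0,0.3]},{"grip":255,"linear":[0.105,0,0.006],"rot":[0.4,0,0.3]}]'
python3 -m crank '[{"grip":255,"linear":[0.002,0,0],"rot":[0,0,0]},{"grip":255,"linear":[0.003,0,0],"rot":[0,0,0]},{"grip":255,"linear":[0.003,0,0],"rot":[0,0,0]}]'
python3 -m crank '[{"grip":255,"linear":[0.001,0,0],"rot":[0,0,0]},{"grip":255,"linear":[0.002,0,0],"rot":[0,0,0]},{"grip":255,"linear":[0.002,0,0],"rot":[0,0,0]}]'
```

```text
time: 17.4
tcp_pos: [0.6048, -0.0206, 0.0303]
orientation: [0.54, 0.457, 0.542, -0.455]
ft_force: [0.9, 0.9, -1.6]
grip_width: 0.0289
time: 17.7
tcp_pos: [0.6053, -0.0206, 0.028]
orientation: [0.54, 0.457, 0.541, -0.454]
ft_force: [0.2, -0.8, -0.9]
grip_width: 0.0287
time: 18.0
tcp_pos: [0.6051, -0.0205, 0.0258]
orientation: [0.54, 0.457, 0.541, -0.455]
ft_force: [0.4, -0.5, -2.1]
grip_width: 0.0287
```

```bash
python3 -m crank '[{"grip":255,"linear":[0.001,0,0],"rot":[0,0,0]},{"grip":255,"linear":[0.002,0,0],"rot":[0,0,0]},{"grip":255,"linear":[0.002,0,0],"rot":[0,0,0]}]'
python3 -m crank '[{"grip":255,"linear":[0.001,0,0],"rot":[0,0,0]},{"grip":255,"linear":[0.002,0,0],"rot":[0,0,0]},{"grip":255,"linear":[0.002,0,0],"rot":[0,0,0]}]'
```

```text
time: 18.3
tcp_pos: [0.6052, -0.0205, 0.0249]
orientation: [0.54, 0.457, 0.541, -0.455]
ft_force: [-5.4, 0.5, 9.4]
grip_width: 0.0293
time: 18.6
tcp_pos: [0.6052, -0.0205, 0.0249]
orientation: [0.54, 0.456, 0.542, -0.455]
ft_force: [-7.5, 1.3, 16.0]
grip_width: 0.0291
```

```bash
python3 -m crank '[{"grip":100,"linear":[0,0,0],"rot":[0,0,0]},{"grip":0,"linear":[0,0,0],"rot":[0,0,0]},{"grip":0,"linear":[0,0,0],"rot":[0,0,0]},{"grip":0,"linear":[-0.01,0,0],"rot":[0,0,0]},{"grip":0,"linear":[-0.05,0,0],"rot":[0,0,0]},{"grip":0,"linear":[-0.09,0,0],"rot":[0,0,0]},{"grip":0,"linear":[-0.12,0,0],"rot":[0,0,0]},{"grip":0,"linear":[-0.12,0,0],"rot":[0,0,0]}]'
python3 - <<'E'
from h import *
go([.416,-.1376,.15],75.8)
E
```

```text
time: 19.4
tcp_pos: [0.6088, -0.0217, 0.1512]
orientation: [0.543, 0.458, 0.538, -0.453]
ft_force: [-0.2, -0.5, -0.3]
grip_width: 0.0855
t 19.4 tcp [0.6088, -0.0217, 0.1512] jaw -80.2 lin [-0.0008, -0.2097, 0.0814] rot [24.0, -0.1, -0.6] q6 1.17 w 0.0855
```

```bash
python3 -m crank '[{"grip":0,"linear":[0,-0.21,0.081],"rot":[24,0,-0.6]},{"grip":0,"linear":[0,-0.21,0.081],"rot":[24,0,-0.6]},{"grip":0,"linear":[0,-0.21,0.081],"rot":[24,0,-0.6]},{"grip":0,"linear":[0,-0.21,0.081],"rot":[24,0,-0.6]},{"grip":0,"linear":[0,-0.21,0.081],"rot":[24,0,-0.6]},{"grip":0,"linear":[0,-0.21,0.081],"rot":[24,0,-0.6]},{"grip":0,"linear":[0,-0.21,0.081],"rot":[24,0,-0.6]},{"grip":0,"linear":[0,-0.21,0.081],"rot":[24,0,-0.6]}]'
python3 - <<'E'
from h import *
go([.416,-.1376,.018],75.8)
c=camera("wrist");save(c,"w6.png",1.2)
print(np.array([d["at"] for d in spot_in(c,"long_cassette")])*[512,384])
a=np.radians(75.8-90)
x=np.array([np.cos(a),np.sin(a)]);y=np.array([-x[1],x[0]]);P=np.array([.416,-.1376])
print([np.round(np.array(proj(c,[*(P+x*i*.045+y*j*.015),.046]))*1.2).tolist() for i in(-1,1) for j in (-1,1)])
E
```

```text
time: 20.2
tcp_pos: [0.4163, -0.1369, 0.1492]
orientation: [0.434, 0.558, 0.435, -0.558]
ft_force: [0.2, 0.1, -0.2]
grip_width: 0.0851
t 20.2 tcp [0.4163, -0.1369, 0.1492] jaw -104.2 lin [0.1312, -0.0001, 0.0009] rot [0.0, -0.1, 0.0] q6 1.23 w 0.0851
[[250.112  190.3104]]
[[322.0, 296.0], [281.0, 296.0], [324.0, 175.0], [279.0, 175.0]]
```

View pics/w6.png

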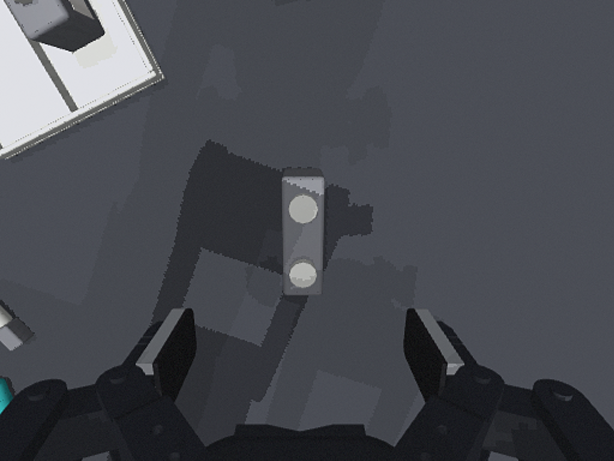

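The long cassette spans (283–324, 177–295), against a prediction of (281–323, 175–296). Good, so I grasp.

```bash
python3 -m crank '[{"grip":0,"linear":[0.05,0,0.001],"rot":[0,0,0]},{"grip":0,"linear":[0.09,0,0.001],"rot":[0,0,0]},{"grip":0,"linear":[0.12,0,0.001],"rot":[0,0,0]},{"grip":0,"linear":[0.131,0,0.001],"rot":[0,0,0]},{"grip":0,"linear":[0.131,0,0.001],"rot":[0,0,0]},{"grip":255,"linear":[0.131,0,0.001],"rot":[0,0,0]},{"grip":255,"linear":[0.131,0,0.001],"rot":[0,0,0]},{"grip":255,"linear":[0.131,0,0.001],"rot":[0,0,0]}]'
python3 -m crank '[{"grip":255,"linear":[0,0,0],"rot":[0,0,0]},{"grip":255,"linear":[0,0,0],"rot":[0,0,0]},{"grip":255,"linear":[0,0,0],"rot":[0,0,0]},{"grip":255,"linear":[-0.02,0,0],"rot":[0,0,0]},{"grip":255,"linear":[-0.06,0,0],"rot":[0,0,0]},{"grip":255,"linear":[-0.12,0,0],"rot":[0,0,0]},{"grip":255,"linear":[-0.12,0,0],"rot":[0,0,0]},{"grip":255,"linear":[-0.12,0,0],"rot":[0,0,0]}]'
python3 - <<'E'
from h import *
go([.5926,.0478,.14],99.8)
E
```

```text
time: 21.1
tcp_pos: [0.4172, -0.1381, 0.0195]
orientation: [0.435, 0.558, 0.434, -0.557]
ft_force: [-0.8, 0.2, 0.3]
grip_width: 0.0443
time: 21.9
tcp_pos: [0.4184, -0.1391, 0.1416]
orientation: [0.437, 0.559, 0.433, -0.557]
ft_force: [-0.3, -1.2, -1.4]
grip_width: 0.0288
t 21.9 tcp [0.4184, -0.1391, 0.1416] jaw -104.1 lin [0.0022, 0.1233, -0.2238] rot [-23.9, 0.2, -0.4] q6 1.22 w 0.0288
```

```bash
python3 -m crank '[{"grip":255,"linear":[0,0.123,-0.224],"rot":[-23.9,0.2,-0.4]},{"grip":255,"linear":[0,0.123,-0.224],"rot":[-23.9,0.2,-0.4]},{"grip":255,"linear":[0,0.123,-0.224],"rot":[-23.9,0.2,-0.4]},{"grip":255,"linear":[0,0.123,-0.224],"rot":[-23.9,0.2,-0.4]},{"grip":255,"linear":[0,0.123,-0.224],"rot":[-23.9,0.2,-0.4]},{"grip":255,"linear":[0,0.123,-0.224],"rot":[-23.9,0.2,-0.4]},{"grip":255,"linear":[0,0.123,-0.224],"rot":[-23.9,0.2,-0.4]},{"grip":255,"linear":[0,0.123,-0.224],"rot":[-23.9,0.2,-0.4]}]'
python3 - <<'E'
from h import *
go([.5926,.0478,.030],99.8)
E
```

```text
time: 22.7
tcp_pos: [0.5905, 0.0477, 0.14]
orientation: [0.539, 0.455, 0.542, -0.456]
ft_force: [-0.5, -0.2, -0.1]
grip_width: 0.029
t 22.7 tcp [0.5905, 0.0477, 0.14] jaw -80.2 lin [0.11, 0.0025, 0.0004] rot [-0.0, -0.1, 0.2] q6 1.28 w 0.029
```

```bash
python3 -m crank '[{"grip":255,"linear":[0.03,0.002,0],"rot":[0,0,0]},{"grip":255,"linear":[0.07,0.002,0],"rot":[0,0,0]},{"grip":255,"linear":[0.1,0.002,0],"rot":[0,0,0]},{"grip":255,"linear":[0.11,0.002,0],"rot":[0,0,0]},{"grip":255,"linear":[0.112,0.002,0],"rot":[0,0,0]},{"grip":255,"linear":[0.113,0.002,0],"rot":[0,0,0]},{"grip":255,"linear":[0.113,0.002,0],"rot":[0,0,0]}]'
python3 -m crank '[{"grip":255,"linear":[0.002,0,0],"rot":[0,0,0]},{"grip":255,"linear":[0.002,0,0],"rot":[0,0,0]},{"grip":255,"linear":[0.002,0,0],"rot":[0,0,0]}]'
python3 -m crank '[{"grip":255,"linear":[0.001,0,0],"rot":[0,0,0]},{"grip":255,"linear":[0.002,0,0],"rot":[0,0,0]},{"grip":255,"linear":[0.002,0,0],"rot":[0,0,0]}]'
```

```text
time: 23.4
tcp_pos: [0.5934, 0.0477, 0.0289]
orientation: [0.54, 0.456, 0.541, -0.456]
ft_force: [-0.1, -0.4, -0.3]
grip_width: 0.0288
time: 23.7
tcp_pos: [0.5938, 0.0476, 0.0276]
orientation: [0.541, 0.456, 0.541, -0.456]
ft_force: [-0.3, 0.5, -1.6]
grip_width: 0.0292
time: 24.0
tcp_pos: [0.5936, 0.0477, 0.0253]
orientation: [0.54, 0.456, 0.541, -0.456]
ft_force: [-0.5, -0.1, -0.6]
grip_width: 0.029
```

```bash
python3 -m crank '[{"grip":255,"linear":[0.001,0,0],"rot":[0,0,0]},{"grip":255,"linear":[0.002,0,0],"rot":[0,0,0]},{"grip":255,"linear":[0.002,0,0],"rot":[0,0,0]}]'
```

```text
time: 24.3
tcp_pos: [0.5937, 0.0477, 0.0245]
orientation: [0.54, 0.455, 0.541, -0.456]
ft_force: [-6.2, -0.2, 10.2]
grip_width: 0.0289
```

```bash
python3 -m crank '[{"grip":110,"linear":[0,0,0],"rot":[0,0,0]},{"grip":110,"linear":[0,0,0],"rot":[0,0,0]},{"grip":110,"linear":[0,0,0],"rot":[0,0,0]},{"grip":110,"linear":[-0.01,0,0],"rot":[0,0,0]},{"grip":110,"linear":[-0.05,0,0],"rot":[0,0,0]},{"grip":110,"linear":[-0.09,0,0],"rot":[0,0,0]},{"grip":110,"linear":[-0.12,0,0],"rot":[0,0,0]},{"grip":110,"linear":[-0.12,0,0],"rot":[0,0,0]}]'
python3 - <<'E'
from h import *
go([.4213,.1515,.12],108.6)
E
```

```text
time: 25.1
tcp_pos: [0.5975, 0.0473, 0.1509]
orientation: [0.544, 0.457, 0.538, -0.454]
ft_force: [0.8, 0.1, 0.2]
grip_width: 0.0487
t 25.1 tcp [0.5975, 0.0473, 0.1509] jaw -80.2 lin [0.0291, -0.1562, -0.1327] rot [-8.8, 0.2, -0.5] q6 1.28 w 0.0487
```

```bash
python3 -m crank '[{"grip":110,"linear":[0,-0.156,-0.133],"rot":[-8.8,0.2,-0.5]},{"grip":110,"linear":[0.029,-0.156,-0.133],"rot":[-8.8,0.2,-0.5]},{"grip":110,"linear":[0.029,-0.156,-0.133],"rot":[-8.8,0.2,-0.5]},{"grip":110,"linear":[0.029,-0.156,-0.133],"rot":[-8.8,0.2,-0.5]},{"grip":110,"linear":[0.029,-0.156,-0.133],"rot":[-8.8,0.2,-0.5]},{"grip":110,"linear":[0.029,-0.156,-0.133],"rot":[-8.8,0.2,-0.5]},{"grip":110,"linear":[0.029,-0.156,-0.133],"rot":[-8.8,0.2,-0.5]},{"grip":110,"linear":[0.029,-0.156,-0.133],"rot":[-8.8,0.2,-0.5]}]'
python3 - <<'E'
from h import *
go([.4213,.1515,.006],108.6)
c=camera("wrist");save(c,"w7.png",1.2)
print([(np.array(d["at"])*[512,384]*1.2,d["p"]) for d in spot_in(c,"tube")])
a=np.radians(18.6)
x=np.array([np.cos(a),np.sin(a)]);P=np.array([.4213,.1515])
print([np.round(np.array(proj(c,[*(P+x*i*.052),.008]))*1.2).tolist() for i in(-1,0,1)])
E
```

```text
time: 25.9
tcp_pos: [0.423, 0.1513, 0.1206]
orientation: [0.574, 0.413, 0.574, -0.413]
ft_force: [0.2, -1.0, -1.0]
grip_width: 0.0485
t 25.9 tcp [0.423, 0.1513, 0.1206] jaw -71.5 lin [0.1146, -0.0017, -0.0008] rot [-0.1, 0.0, -0.1] q6 1.33 w 0.0485
[(array([302.65344, 230.03136]), 0.85), (array([  2.1504 , 148.42368]), 0.44)]
[[300.0, 301.0], [300.0, 237.0], [299.0, 165.0]]
```

View pics/w7.png

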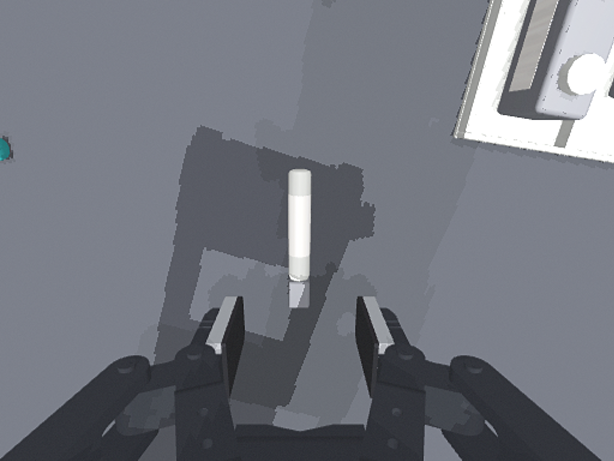

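The white tube runs (299,169)–(299,307), centred as predicted and square to the jaws. I grasp.

```bash
python3 -m crank '[{"grip":110,"linear":[0.05,-0.002,0],"rot":[0,0,0]},{"grip":110,"linear":[0.09,-0.002,0],"rot":[0,0,0]},{"grip":110,"linear":[0.11,-0.002,0],"rot":[0,0,0]},{"grip":110,"linear":[0.1155,-0.002,0],"rot":[0,0,0]},{"grip":110,"linear":[0.1155,-0.002,0],"rot":[0,0,0]},{"grip":255,"linear":[0.1155,-0.002,0],"rot":[0,0,0]},{"grip":255,"linear":[0.1155,-0.002,0],"rot":[0,0,0]},{"grip":255,"linear":[0.1155,-0.002,0],"rot":[0,0,0]}]'
python3 -m crank '[{"grip":255,"linear":[0,0,0],"rot":[0,0,0]},{"grip":255,"linear":[0,0,0],"rot":[0,0,0]},{"grip":255,"linear":[0,0,0],"rot":[0,0,0]}]'
python3 -m crank '[{"grip":255,"linear":[-0.02,0,0],"rot":[0,0,0]},{"grip":255,"linear":[-0.06,0,0],"rot":[0,0,0]},{"grip":255,"linear":[-0.12,0,0],"rot":[0,0,0]},{"grip":255,"linear":[-0.12,0,0],"rot":[0,0,0]},{"grip":255,"linear":[-0.12,0,0],"rot":[0,0,0]}]'
python3 - <<'E'
from h import *
go([.6385,.2367,.12],-14)
E
```

```text
time: 26.8
tcp_pos: [0.4222, 0.1508, 0.0065]
orientation: [0.575, 0.414, 0.573, -0.412]
ft_force: [-0.6, -1.1, 5.3]
grip_width: 0.013
time: 27.1
tcp_pos: [0.4225, 0.1509, 0.0069]
orientation: [0.575, 0.414, 0.573, -0.412]
ft_force: [0.2, -0.8, -0.2]
grip_width: 0.0132
time: 27.6
tcp_pos: [0.4237, 0.151, 0.129]
orientation: [0.577, 0.415, 0.571, -0.411]
ft_force: [0.3, 0.2, -0.3]
grip_width: 0.0132
t 27.6 tcp [0.4237, 0.151, 0.129] jaw -71.5 lin [0.0112, 0.2308, -0.013] rot [-57.5, 0.4, -0.4] q6 1.32 w 0.0132
```

```bash
python3 -m crank '[{"grip":255,"linear":[0.006,0.231,-0.013],"rot":[-57.5,0.4,-0.4]},{"grip":255,"linear":[0.006,0.231,-0.013],"rot":[-57.5,0.4,-0.4]},{"grip":255,"linear":[0.006,0.231,-0.013],"rot":[-57.5,0.4,-0.4]},{"grip":255,"linear":[0.006,0.231,-0.013],"rot":[-57.5,0.4,-0.4]},{"grip":255,"linear":[0.006,0.231,-0.013],"rot":[-57.5,0.4,-0.4]},{"grip":255,"linear":[0.006,0.231,-0.013],"rot":[-57.5,0.4,-0.4]},{"grip":255,"linear":[0.006,0.231,-0.013],"rot":[-57.5,0.4,-0.4]},{"grip":255,"linear":[0.006,0.231,-0.013],"rot":[-57.5,0.4,-0.4]}]'
python3 - <<'E'
from h import *
go([.6385,.2367,.018],-14)
c=camera("wrist");save(c,"w8.png",1.2)
E
```

```text
time: 28.4
tcp_pos: [0.6371, 0.2364, 0.1214]
orientation: [0.7, 0.085, 0.704, -0.086]
ft_force: [-0.5, 0.3, -0.5]
grip_width: 0.0133
t 28.4 tcp [0.6371, 0.2364, 0.1214] jaw -13.9 lin [0.1034, 0.0007, 0.0017] rot [0.1, -0.3, 0.1] q6 0.42 w 0.0133
```

View pics/w8.png

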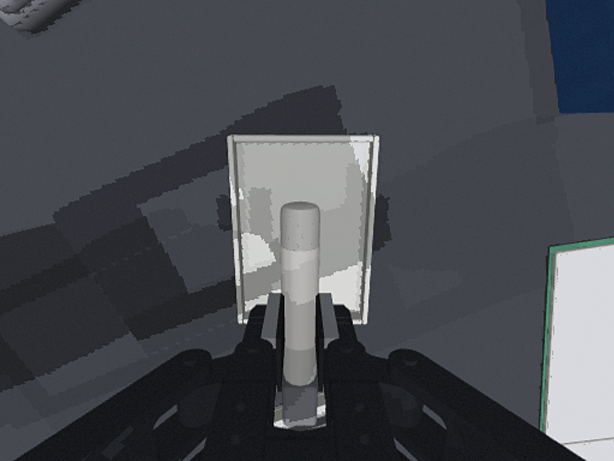

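The tube is held level at (300,310), in line with and centred over the tray, whose edges are at 231–378. I lower it.

```bash
python3 -m crank '[{"grip":255,"linear":[0.03,0,0.001],"rot":[0,-0.3,0]},{"grip":255,"linear":[0.07,0,0.001],"rot":[0,-0.3,0]},{"grip":255,"linear":[0.095,0,0.001],"rot":[0,-0.3,0]},{"grip":255,"linear":[0.103,0,0.001],"rot":[0,-0.3,0]},{"grip":255,"linear":[0.106,0,0.001],"rot":[0,-0.3,0]},{"grip":255,"linear":[0.107,0,0.001],"rot":[0,-0.3,0]},{"grip":255,"linear":[0.107,0,0.001],"rot":[0,-0.3,0]}]'
python3 -m crank '[{"grip":255,"linear":[0.001,0,0],"rot":[0,0,0]},{"grip":255,"linear":[0.002,0,0],"rot":[0,0,0]},{"grip":255,"linear":[0.002,0,0],"rot":[0,0,0]}]'
python3 -m crank '[{"grip":255,"linear":[0.001,0,0],"rot":[0,0,0]},{"grip":255,"linear":[0.002,0,0],"rot":[0,0,0]},{"grip":255,"linear":[0.002,0,0],"rot":[0,0,0]}]'
```

```text
time: 29.15
tcp_pos: [0.6391, 0.2364, 0.0168]
orientation: [0.703, 0.087, 0.7, -0.087]
ft_force: [1.3, -0.0, -0.3]
grip_width: 0.0132
time: 29.45
tcp_pos: [0.6395, 0.2365, 0.0155]
orientation: [0.704, 0.087, 0.7, -0.087]
ft_force: [-0.7, -0.2, -0.2]
grip_width: 0.013
time: 29.75
tcp_pos: [0.6393, 0.2365, 0.0132]
orientation: [0.703, 0.087, 0.7, -0.087]
ft_force: [0.4, 0.3, -0.1]
grip_width: 0.0131
```

```bash
python3 -m crank '[{"grip":255,"linear":[0.001,0,0],"rot":[0,0,0]},{"grip":255,"linear":[0.002,0,0],"rot":[0,0,0]},{"grip":255,"linear":[0.002,0,0],"rot":[0,0,0]}]'
python3 -m crank '[{"grip":255,"linear":[0.001,0,0],"rot":[0,0,0]},{"grip":255,"linear":[0.0015,0,0],"rot":[0,0,0]},{"grip":255,"linear":[0.0015,0,0],"rot":[0,0,0]}]'
```

```text
time: 30.05
tcp_pos: [0.6391, 0.2364, 0.0109]
orientation: [0.703, 0.087, 0.7, -0.087]
ft_force: [-0.6, 0.2, 0.5]
grip_width: 0.0133
time: 30.35
tcp_pos: [0.6393, 0.2365, 0.0105]
orientation: [0.703, 0.087, 0.7, -0.087]
ft_force: [-3.7, -1.0, 6.5]
grip_width: 0.0133
```

Contact came at the expected height. I open modestly, rise straight up, then look over everything.

```bash
python3 -m crank '[{"grip":160,"linear":[0,0,0],"rot":[0,0,0]},{"grip":160,"linear":[0,0,0],"rot":[0,0,0]},{"grip":160,"linear":[0,0,0],"rot":[0,0,0]},{"grip":160,"linear":[-0.01,0,0],"rot":[0,0,0]},{"grip":160,"linear":[-0.05,0,0],"rot":[0,0,0]},{"grip":160,"linear":[-0.1,0,0],"rot":[0,0,0]},{"grip":160,"linear":[-0.15,0,0],"rot":[0,0,0]},{"grip":160,"linear":[-0.15,0,0],"rot":[0,0,0]}]'
python3 -m crank '[{"grip":160,"linear":[-0.05,0,-0.05],"rot":[0,0,0]},{"grip":160,"linear":[-0.1,0,-0.1],"rot":[0,0,0]},{"grip":160,"linear":[-0.1,0,-0.15],"rot":[0,0,0]},{"grip":160,"linear":[-0.1,0,-0.2],"rot":[0,0,0]},{"grip":160,"linear":[-0.1,0,-0.25],"rot":[0,0,0]},{"grip":160,"linear":[-0.1,0,-0.25],"rot":[0,0,0]}]'
python3 - <<'E'
from h import *
a=camera("top");b=camera("side")
save(a,"end_top.png",3,(130,85,390,265)); save(b,"end_side.png",3,(200,80,440,280))
for n,c in (("top",a),("side",b)):
  for q in ("mouse","rack"):
    print(n,q,[np.round(np.array(d["at"])*[512,384]).tolist() for d in spot_in(c,q)[:1]])
E
```

```text
time: 31.15
tcp_pos: [0.644, 0.2378, 0.1713]
orientation: [0.709, 0.088, 0.695, -0.085]
ft_force: [1.3, 0.7, 0.4]
grip_width: 0.0321
time: 31.75
tcp_pos: [0.397, 0.2991, 0.2675]
orientation: [0.709, 0.089, 0.694, -0.085]
ft_force: [-0.5, 0.5, 0.1]
grip_width: 0.0318
top mouse [[103.0, 169.0]]
top rack [[422.0, 170.0]]
side mouse [[201.0, 108.0]]
side rack [[396.0, 310.0]]
```

View pics/end_top.png

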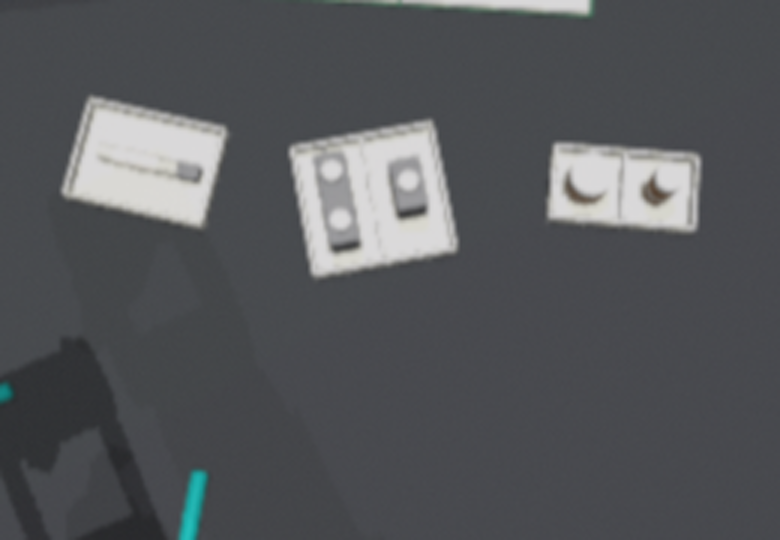

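View pics/end_side.png

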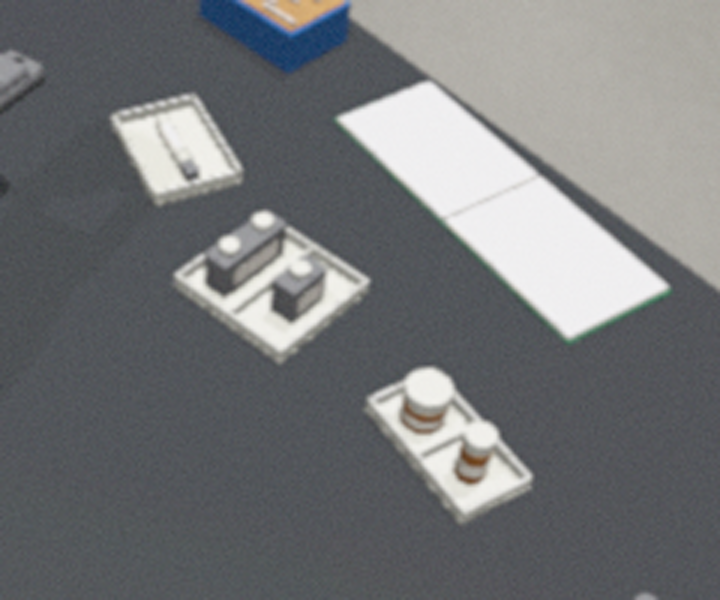

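Both end views show the tube flat in its tray (top 150,160), the cassettes upright in separate bays (335,200 and 408,185), and the vials upright in separate bays (588,180 and 660,187). I hand in.

```bash
python3 -c "
from h import *
print(finish_job())"
```

```text
the job is handed in; nothing more can be done
None
```

I put away all five items and handed the job in at about 32 s of the 125 s allowed. Each cassette and each vial has its own bay, and the white tube lies flat in the undivided tray.

- **Placing:** I lowered every item until the force reading showed floor contact, about 4 mm above its grasp height on the bench where I had that reading. Nothing was dropped.
- **Last look:** The top and side pictures show the cassettes and vials upright, one each side of the dividing walls. The tube is flat and the gripper is clear of everything.
- **Bystanders:** The rack came back within 1–2 px of its first position in both views. The mouse was within 1 px in the side view, but about 6 px off (roughly 18 mm) in the top view. I put that down to scatter in the network or the arm partly hiding the mouse. The arm never worked near it, but I took no further measurement to settle it.

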